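# Restock the sloped medicine bin and drop its lid shut

### The arm

A 7-joint arm with a two-finger parallel gripper is mounted at the origin on a cart in front of the work surface, level with it; the furniture and walls round the work are solid. World frame = base frame: x ahead of the robot, y to its left, z up, the work surface at z = 0. Lengths are in m, angles in rad, forces in N, time in s.
With the tool pointing down it reaches from about 0.4 to 0.9 m from the base axis. Payload 5.5 kg.
Tool frame: the origin (TCP) lies where the fingers leave the gripper's body, on its centre line; the fingertips stand 66 mm ahead of it and the grasp point (between the pads) lies 47 mm ahead of it (bot.tcp_to_tips is the distance from the TCP to the fingertips, in m); z points along the fingers, y is the line along which they close (so a half turn about z gives the same grasp; the last joint's range is limited). The gripper opens to 92 mm and grips with 3 to 60 N. Pads are 19 mm wide; open, the fingers measure 130 mm over their backs; the gripper's body (75 mm by 190 mm) begins 47 mm behind the grasp point.
Start: joints at [-1.007, 0.501, -0.427, 1.55, 0.221, 1.138, -0.21], TCP at [0.193, 0.621, 0.292] pointing down, gripper open.
Joint ranges: [-2.88, 2.88], [-0.31, 2.03], [-1.54, 1.56], [0.2, 2.42], [-1.41, 4.55], [0.19, 2.02], [-2.57, 2.57]. Speed limits (rad/s): [2.57, 2.57, 3.14, 3.14, 3.14, 3.14, 3.14].

### API

Orientations are given as a rotation vector (axis times angle).
In Python, from rig import observe, viewer, workorder, bot gives the robot as it stands. The module is installed in compiled form; this text tells all that it offers.
- The arm moves only by the tool play_rows, never from a script. Its argument "targets" is a list of rows, each an object with "travel": the shift along the world's x, y, z in cm, a list of three; "rot": the turn, a rotation vector about the world's x, y, z in rad, a list of three. A call has 1 to 8 rows; each row is the pose to reach, as a shift and turn from the pose commanded when the call began; what a row does not reach only later rows make up. A row lasts 1/10 s, in which the tool goes at most 50 mm and 8.59 degrees, less where a joint would pass 70% of its speed; a pose out of reach is approached as far as the arm can. A call with a gripper value outside its range is refused whole. "claw" is the finger opening in cm, from 0 to 9.18, set as the call begins (left out, the last holds). The fingers move at their own pace and stop on an object; "newtons" is the grip in N (left out, the last holds). Time passes only in rows, so rows that repeat a pose let the fingers close. It gives the time, the measured TCP pose, the force, the opening and the grip force at its end, in the units of the state.
- observe(): the state, without advancing time (a new reading comes with each control period).
- viewer.grab_frame(name): name is "side" or "top" or "wrist"; returns the picture (420x560x3 uint8, red, green, blue); there is no depth.
- viewer.calibration(name): a dict with "fx", "fy", "cx", "cy" (pixels), "T" (4x4, takes a point from camera to world coordinates). Camera axes: x right, y down, z forward; pixel columns grow to the right and rows downward; lengths in m; the calibration is good to about 2 mm. A picture is of the moment at which its call begins: read the wrist's pose just before it. calibration takes no time and is no camera call; for the wrist camera it gives the pose at the moment of the call.
- workorder.job_done(): hands the job in; it is judged then, once.
The state is a dict: "t": time; "q": joint angles; "joint_vel": joint speeds; "joint_torque": joint torques, N m; "tool_pos": TCP position; "tool_rot": TCP orientation; "force": force on the tool from outside, world axes, zero at the start; "moment": the same for the moment, N m; "gripper_width": finger opening in m; "finger_force": force on a finger pad.
Only numpy, scipy, OpenCV 4.12 (cv2) and the standard library are available. Lean on these libraries where they do the work, as an engineer would, in place of code of your own. Each camera call takes 0.05 s, during which the arm holds its last target. There are 200 camera calls.

### The job

Two small medicine cartons have to go back into the sloped stock bin, one in each lane. Lay each flat in its lane, long side along the lane, and slide it gently down under the hood until its end rests right against the back stop, then swing the lid over so that it is fully shut. Do not ram the cartons into the bin, and leave the larger flat carton and the vials where they are.

Things in the scene. Friction and masses are not known exactly. Their poses are not given: they have to be found in the camera images.
- stock_bin: Sloped stock bin on the table, 160 wide, 135 long, 75 mm high without its lid: a white sheet-steel tray tilted 12 degrees on a wire stand, with a grey hinged lid. It is fixed. Origin on the table under the middle of the tray; z up, x horizontally from the open loading end (towards the robot) to the low back end.
- bin_tray: The bin's tilted tray. Origin on its floor at the foot of the back stop, midway across, 16 mm above the table; x points down the slope, y across, z square off the floor. The floor runs from x = -130 mm (open front edge, 43 mm above the table, turned down 16 mm) to x = 0 (back stop). A carton does not slide by its own weight (friction about 0.6): push it or carry it down.
- lane_left (a point): Floor point at the back stop on the middle line of the lane at tray y = +46 mm; axes as the tray's. Lane 62 mm wide, between an outer wall (2.5 mm thick) and a middle ridge (30 mm wide), both 10 mm high, from tray x = -104 mm to the stop; in front of that the floor is a plain apron without walls.
- lane_right (a point): The same for the other lane, at tray y = -46 mm.
- hood_edge (a point): Middle of the lower front edge of the fixed hood that roofs the last 34 mm of the tray: tray x = -34, z = 46 mm. Its top is 48.5 mm above the floor, and full-height cheeks close it at both sides (its knuckles reach 56 mm). A carton's last stretch of way lies under it.
- bin_lid (a joint): Lid angle (rad): 0 shut, panel parallel to the tray floor; 2.1 fully open, resting on its stop, leaning back over the hood about 42 degrees past upright. The lid weighs 120 g and turns freely: below about 1.55 its weight swings it shut, above that it falls open. Shut, its front skirt hangs at tray x = -104 to -106 mm, so a carton sticking out further keeps it from shutting.
- lid_hinge (a point): Middle of the lid's hinge axis, which runs along the tray's y at tray x = -34, z = 52.5 mm; axes as the tray's. The lid is a grey plastic panel 166 mm wide that reaches 72.5 mm from the axis, 2.5 mm thick, outer face level with the axis, with 38 mm deep skirts on its inner side along the free edge and both ends.
- lid_tab (a point): Middle of the free edge of the lid's finger tab (60 mm wide, 3 mm thick, in the middle of the lid's free edge), 88 mm from the hinge axis. Axes of the lid: x from tab to hinge, y along the hinge, z out of its outer face (up when shut).
- carton_a: Medicine carton, white, blue and yellow, 56 x 86 x 36 mm (x, y, z), 56 to 110 g, lying flat on the table. Origin at the centre of its underside, z up, y along its 86 mm length. Grip it across the 56 mm width. Home in a lane its origin is at tray x = -43 mm, z = 0, and 46 mm either side of the middle.
- carton_b: A second carton, the same in every way as carton_a; either may go in either lane.
- flat_carton: Bystander: larger, flatter white carton, 71 x 105 x 24 mm, lying on the table; origin at the centre of its underside. Leave it alone.
- dark_vial: Bystander: dark glass vial with a white cap, 31 mm across, 62 mm high, standing; origin at the centre of its base. Leave it alone.
- small_vial: Bystander: small glass vial, 24 mm across, 50 mm high, standing; origin at the centre of its base. Leave it alone.
There are look-alikes about, which are no part of the job. What is shaped like the carton_a but turquoise is not meant.

How it is judged:
On the way, in this order (a step that is already met when the one before it is completed fails the run):
1. both cartons lie home against the back stop, one in each lane (((x of each of carton_a, carton_b in the frame of bin_tray above -0.047 m and y of carton_a in the frame of bin_tray between 0.039 and 0.053 m and z of carton_a in the frame of bin_tray between -0.004 and 0.005 m and angle between the y axis of each of carton_a, carton_b and the x axis of bin_tray, either way round below 0.1 rad and y of carton_b in the frame of bin_tray between -0.053 and -0.039 m and z of carton_b in the frame of bin_tray between -0.004 and 0.005 m) or (x of each of carton_a, carton_b in the frame of bin_tray above -0.047 m and y of carton_a in the frame of bin_tray between -0.053 and -0.039 m and z of carton_a in the frame of bin_tray between -0.004 and 0.005 m and angle between the y axis of each of carton_a, carton_b and the x axis of bin_tray, either way round below 0.1 rad and y of carton_b in the frame of bin_tray between 0.039 and 0.053 m and z of carton_b in the frame of bin_tray between -0.004 and 0.005 m))), for 0.2 s.
2. the lid is shut over them (value of joint bin_lid below 0.05 rad), for 0.2 s.
At the end, for the whole second after the job is handed in: One carton lies at rest in each lane (either way round): flat on the tray floor, its end within 4 mm of the back stop, within 7 mm of the lane's middle line and within 0.1 rad of the lane's direction; the lid is shut to within 0.05 rad (((x of each of carton_a, carton_b in the frame of bin_tray above -0.047 m and y of carton_a in the frame of bin_tray between 0.039 and 0.053 m and z of carton_a in the frame of bin_tray between -0.004 and 0.005 m and angle between the y axis of each of carton_a, carton_b and the x axis of bin_tray, either way round below 0.1 rad and y of carton_b in the frame of bin_tray between -0.053 and -0.039 m and z of carton_b in the frame of bin_tray between -0.004 and 0.005 m) or (x of each of carton_a, carton_b in the frame of bin_tray above -0.047 m and y of carton_a in the frame of bin_tray between -0.053 and -0.039 m and z of carton_a in the frame of bin_tray between -0.004 and 0.005 m and angle between the y axis of each of carton_a, carton_b and the x axis of bin_tray, either way round below 0.1 rad and y of carton_b in the frame of bin_tray between 0.039 and 0.053 m and z of carton_b in the frame of bin_tray between -0.004 and 0.005 m)) and value of joint bin_lid below 0.05 rad and linear speed of each of carton_a, carton_b below 0.01 m/s); the robot touches nothing.
It fails at once if the flat carton is shifted more than 15 mm or tipped over (distance of flat_carton from where it was at the start of the episode above 0.015 m or angle between flat_carton's own z axis and vertical above 0.5 rad).
It fails at once if the dark vial is shifted more than 15 mm or tipped over (distance of dark_vial from where it was at the start of the episode above 0.015 m or angle between dark_vial's own z axis and vertical above 0.5 rad).
It fails at once if the small vial is shifted more than 15 mm or tipped over (distance of small_vial from where it was at the start of the episode above 0.015 m or angle between small_vial's own z axis and vertical above 0.5 rad).
It fails at once if a carton is rammed into the bin with more than 70 N (contact force between any of carton_a, carton_b and stock_bin above 70 N).
It also fails if it takes over 72 s, if anything falls off the work surface, if the arm or the gripper's body presses on something with over 40 N, if the wrist force passes 120 N, or if a joint passes its speed limit or range.

## Working session

There is one attempt and no reset: what is moved stays moved. The work goes in short steps, Python scripts to look and compute and a tool call to move; the robot and the scene stay as the last step left them, time stands still between calls to the robot, and variables do not carry over. Pictures are saved under pics/ and viewed, at most 10 in all, crops included, and the job is handed in when it is done.

Besides the shell and the picture viewer there is one more tool, called as name([rows], argument=value, ...), one row to a line, values as JSON. play_rows: Moves the arm, as the interface text tells. Its arguments: {"type":"object","properties":{"targets":{"type":"array","items":{"type":"object","properties":{"travel":{"type":"array","items":{"type":"number"}},"rot":{"type":"array","items":{"type":"number"}}}}},"claw":{"type":"number"},"newtons":{"type":"number"}},"required":["targets"]}

```bash
mkdir -p pics; python3 - <<'E'
from rig import observe, viewer, bot
import cv2, numpy as np
s=observe(); print({k:np.round(v,3) for k,v in s.items()})
print(bot.tcp_to_tips)
for n in ("side","top"):
    im=viewer.grab_frame(n); cv2.imwrite(f"pics/{n}0.png",im[:,:,::-1])
    c=viewer.calibration(n); print(n,c["fx"],c["cx"],c["cy"],np.round(c["T"],3).tolist())
E
```

```text
{'t': np.float64(0.0), 'q': array([-1.007,  0.502, -0.427,  1.551,  0.221,  1.138, -0.21 ]), 'joint_vel': array([ 0.001,  0.001, -0.002, -0.   ,  0.001,  0.002, -0.   ]), 'joint_torque': array([-1.0000e-03, -5.6659e+01, -5.8160e+00, -2.7911e+01, -6.9000e-02,
        3.1000e-02,  0.0000e+00]), 'tool_pos': array([0.192, 0.62 , 0.291]), 'tool_rot': array([-4.710e-01, -3.106e+00,  3.000e-03]), 'force': array([-0.195,  0.846,  0.003]), 'moment': array([ 0.024, -0.004, -0.041]), 'finger_force': np.float64(0.0), 'gripper_width': np.float64(0.092)}
0.0655
side 512.2803777074532 287.0498247424018 207.52265758286052 [[0.957, -0.151, 0.248, 0.184], [-0.29, -0.44, 0.85, -0.734], [-0.019, -0.885, -0.465, 0.603], [0.0, 0.0, 0.0, 1.0]]
top 435.3897282390881 274.7706068092144 214.42729616748554 [[0.017, -0.982, 0.189, 0.282], [-0.999, -0.024, -0.037, 0.26], [0.041, -0.188, -0.981, 1.01], [0.0, 0.0, 0.0, 1.0]]
```

View pics/side0.png

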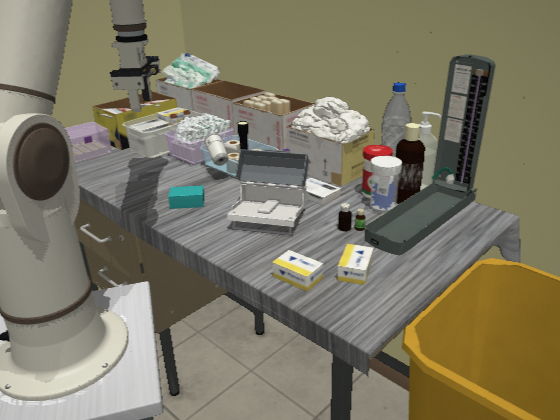

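View pics/top0.png

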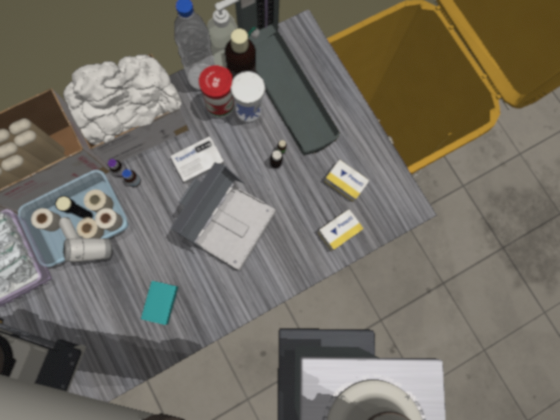

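The side view shows the bin at (268,200) with its lid open, and the cartons at (298,268) and (355,263). In the top view the cartons are at (347,180) and (341,229), and the bin tray is at about (235,225). I'll enlarge these to get corner pixels.

```bash
python3 - <<'E'
import cv2
t=cv2.imread("pics/top0.png"); s=cv2.imread("pics/side0.png")
cv2.imwrite("pics/c1.png",cv2.resize(t[140:290,160:380],None,fx=3.6,fy=3.6,interpolation=cv2.INTER_CUBIC))
cv2.imwrite("pics/c2.png",cv2.resize(s[145:295,215:395],None,fx=4,fy=4,interpolation=cv2.INTER_CUBIC))
E
```

```text
(no output)
```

View pics/c1.png

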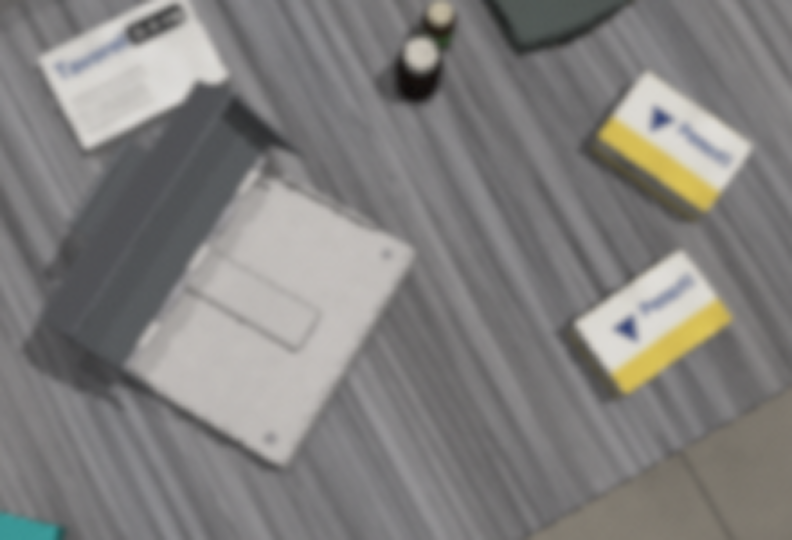

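View pics/c2.png

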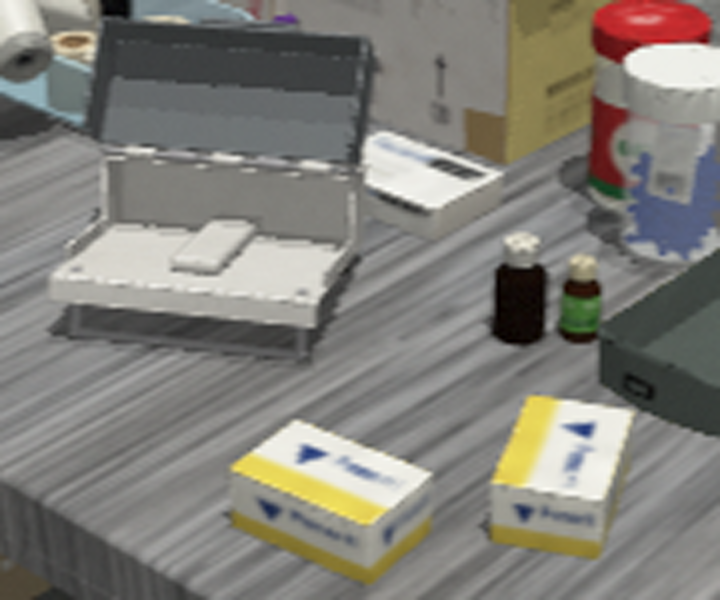

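The crops show carton P (near) with its top corners at c1 (683,252), (733,320), (625,394) and (573,325). Carton Q (far) is at c1 (648,72), (752,147), (706,212) and (598,132). The bin's front floor corners are at c1 (414,250) and (281,467). I'll fit the poses from both views.

```bash
cat > fit.py <<'E'
import numpy as np
from rig import viewer
from scipy.optimize import least_squares
from scipy.spatial.transform import Rotation as R
C={n:viewer.calibration(n) for n in ("side","top")}
def px(n,u,v):
    return ((u+.5)/3.6-.5+160,(v+.5)/3.6-.5+140) if n=="top" else ((u+.5)/4-.5+215,(v+.5)/4-.5+145)
def proj(n,p):
    c=C[n];T=c["T"]; q=(p-T[:3,3])@T[:3,:3]
    return np.array([c["fx"]*q[0]/q[2]+c["cx"],c["fy"]*q[1]/q[2]+c["cy"]])
def fit(obs,x0,pre=None):
    pre=np.eye(4) if pre is None else pre
    def f(x):
        Rz=R.from_euler('z',x[2]).as_matrix()
        return np.concatenate([proj(n,Rz@(pre[:3,:3]@np.array(p)+pre[:3,3])+[x[0],x[1],0])-px(n,*uv) for n,p,uv in obs])
    r=least_squares(f,x0,loss='soft_l1'); return r.x,f(r.x).reshape(-1,2)
E
python3 - <<'E'
from fit import *
w,l,h=.028,.043,.036
# P corners, long axis y; order consistent
def cart(top,side,bot,x0):
    cs=[(-w,l),(w,l),(w,-l),(-w,-l)]
    best=None
    o=[("top",(a,b,h),uv) for (a,b),uv in zip(cs,top)]+[("side",(a,b,h),uv) for (a,b),uv in zip(cs,side)]
    o+=[("side",(*cs[i],0),uv) for i,uv in bot]
    return min((fit(o,[x0[0],x0[1],a]) for a in np.arange(-3,3.2,.5)),key=lambda r:np.abs(r[1]).sum())
# clockwise seen from above (image up=+x, left=+y keeps handedness)
P=cart([(573,325),(683,252),(733,320),(625,394)],[(231,468),(295,421),(433,474),(370,523)],[(0,(231,520)),(3,(370,582)),(2,(432,530))],(.5,.1))
P2=cart([(683,252),(733,320),(625,394),(573,325)],[(295,421),(433,474),(370,523),(231,468)],[(3,(231,520)),(2,(370,582)),(1,(432,530))],(.5,.1))
Q=cart([(648,72),(752,147),(706,212),(598,132)],[(527,396),(634,408),(602,507),(491,490)],[(3,(491,543)),(2,(602,556))],(.6,.1))
Q2=cart([(752,147),(706,212),(598,132),(648,72)],[(634,408),(602,507),(491,490),(527,396)],[(2,(491,543)),(1,(602,556))],(.6,.1))
for r in(P,P2,Q,Q2): print(np.round(r[0],4),np.round(r[1],1).tolist())
t=np.radians(12); pre=np.eye(4); pre[:3,:3]=R.from_euler('y',t).as_matrix()
pre[:3,3]=[0.0,0,.016]
o=[("top",(-.13,.08,0),(281,467)),("top",(-.13,-.08,0),(414,250)),("top",(-.104,-.015,.01),(322,312)),("top",(-.104,.015,.01),(297,350)),
("top",(-.034,.083,.0525),(130,368)),("top",(-.034,-.083,.0525),(268,160)),
("side",(-.13,.08,0),(50,283)),("side",(-.13,-.08,0),(315,305)),("side",(-.034,.083,.0525),(103,148)),("side",(-.034,-.083,.0525),(365,165)),
("side",(-.104,.015,.01),(172,263)),("side",(-.104,-.015,.01),(210,270))]
B=fit(o,[.6,.3,1.0],pre);print("bin tray xy yaw",np.round(B[0],4));print(np.round(B[1],1).tolist())
T=C["top"]["T"]
def ray(n,uv,z):
    c=C[n];u,v=px(n,*uv);d=c["T"][:3,:3]@np.array([(u-c["cx"])/c["fx"],(v-c["cy"])/c["fy"],1]);o=c["T"][:3,3];return o+d*(z-o[2])/d[2]
print("vials",ray("top",(421,50),.062),ray("top",(440,13),.05), "flat",[ray("top",p,.024)[:2].round(3) for p in((40,60),(85,150),(228,80))], 'turq',ray("top",(30,530),.036))
E
```

```text
[0.4396 0.0777 0.5374] [[10.1, 18.6], [-33.1, 17.5], [-15.0, -19.5], [27.8, -19.1], [-0.2, -2.2], [2.5, -1.9], [0.5, 0.1], [-2.3, 0.4], [0.4, -0.4], [-2.2, 1.0], [0.5, 1.1]]
[ 0.4387  0.0754 -1.4928] [[-23.4, 1.5], [-13.2, -18.7], [20.3, -2.0], [10.3, 18.5], [23.3, 0.5], [0.3, 1.4], [-24.9, -1.0], [-0.1, -2.2], [0.5, -0.3], [-24.4, -0.4], [0.4, 2.4]]
[ 0.5563  0.0575 -0.634 ] [[-14.8, 17.8], [-29.7, -21.2], [12.8, -17.4], [29.0, 23.3], [1.0, -0.3], [0.9, 1.0], [0.3, -0.9], [-0.3, -1.7], [-0.8, 0.1], [-0.7, 2.1]]
[ 0.554   0.0564 -3.3715] [[-0.9, -6.9], [6.9, -2.4], [0.9, 10.7], [-7.7, 4.9], [0.4, 21.6], [-20.3, -1.6], [0.7, -21.0], [18.4, 1.2], [0.2, -19.7], [-20.9, 1.4]]
bin tray xy yaw [0.4754 0.3743 1.0408]
[[-0.6, 0.1], [0.3, -0.2], [0.3, 0.1], [0.1, 0.8], [-1.5, 2.1], [1.7, -3.6], [0.0, -1.3], [1.4, 0.0], [-1.1, 1.2], [-0.4, 2.6], [-0.2, -0.8], [2.8, -1.3]]
vials [0.60520039 0.22319443 0.062     ] [0.63461906 0.21088168 0.05      ] flat [array([0.604, 0.47 ]), array([0.544, 0.437]), array([0.594, 0.347])] turq [0.30169738 0.45486493 0.036     ]
```

```bash
cat >> fit.py <<'E'
w,l,h=.028,.043,.036
def cart(top,side,bot,x0):
    cs=[(-w,-l),(-w,l),(w,l),(w,-l)]
    o=[("top",(a,b,h),uv) for (a,b),uv in zip(cs,top)]+[("side",(a,b,h),uv) for (a,b),uv in zip(cs,side)]
    o+=[("side",(*cs[i],0),uv) for i,uv in bot]
    return min((fit(o,[x0[0],x0[1],a]) for a in np.arange(-3,3.2,.5)),key=lambda r:np.abs(r[1]).sum())
E
python3 - <<'E'
from fit import *
P=cart([(573,325),(683,252),(733,320),(625,394)],[(295,421),(433,474),(370,523),(231,468)],[(3,(231,520)),(2,(370,582)),(1,(432,530))],(.5,.1))
Q=cart([(648,72),(752,147),(706,212),(598,132)],[(634,408),(602,507),(491,490),(527,396)],[(2,(491,543)),(1,(602,556))],(.6,.1))
for r in(P,Q): print(np.round(r[0],4),np.round(r[1],1).tolist())
E
```

```text
[ 0.4382  0.0737 -2.5144] [[-0.8, -0.1], [-1.2, -0.8], [-0.5, 0.1], [-0.7, 1.0], [0.3, -0.4], [0.6, -0.0], [-0.0, 1.2], [-0.7, 0.2], [-0.1, 2.1], [0.0, 1.9], [0.7, 1.0]]
[0.5563 0.0569 2.5302] [[-1.0, -0.1], [0.3, 0.2], [-0.2, 0.9], [-0.6, 1.7], [0.6, 1.0], [0.9, -0.8], [0.2, -1.3], [0.6, -0.1], [-0.3, 0.6], [-0.0, 2.2]]
```

```bash
cat > go.py <<'E'
import numpy as np
from rig import observe, viewer
from scipy.spatial.transform import Rotation as R
B=np.array([.4754,.3743,.016]); YAW=1.0408; TILT=np.radians(12)
RT=R.from_euler('z',YAW)*R.from_euler('y',TILT)   # tray frame
def tray(p): return B+RT.apply(np.array(p))
def totray(p): return RT.inv().apply(np.array(p)-B)
def tool(az,lean=0.):
    """tool x horizontal heading az, z down; body leaning 'lean' rad back against az"""
    x=np.array([np.cos(az),np.sin(az),0]); z=np.array([0,0,-1.]); y=np.cross(z,x)
    return R.from_rotvec(-lean*np.cross([0,0,1],x))*R.from_matrix(np.c_[x,y,z])
def tcp(grasp,rot,d=.047): return np.array(grasp)-d*rot.as_matrix()[:,2]
def go(pos,rot):
    s=observe(); R0=R.from_rotvec(s["tool_rot"]); rv=(rot*R0.inv()).as_rotvec()
    d=(np.array(pos)-s["tool_pos"])*100
    print("t",round(float(s["t"]),2),"travel",d.round(2).tolist(),"rot",rv.round(3).tolist(),"deg",round(np.degrees(np.linalg.norm(rv)),1),"z",R0.as_matrix()[:,2].round(3), "rows",int(np.ceil(max(np.linalg.norm(d)/5,np.degrees(np.linalg.norm(rv))/8.59))))
E
python3 - <<'E'
from go import *
go([.40,.20,.32],tool(YAW))
E
```

```text
t 0.1 travel [20.75, -42.03, 2.87] rot [0.001, -0.002, -1.8] deg 103.1 z [-0.001 -0.002 -1.   ] rows 13
```

play_rows([
  {"travel": [2.6, -5.2, 2.9], "rot": [0, 0, -0.14]},
  {"travel": [4.5, -9, 2.9], "rot": [0, 0, -0.28]},
  {"travel": [6.5, -13, 2.9], "rot": [0, 0, -0.42]},
  {"travel": [8.4, -17, 2.9], "rot": [0, 0, -0.56]},
  {"travel": [10.4, -21, 2.9], "rot": [0, 0, -0.7]},
  {"travel": [12.4, -25, 2.9], "rot": [0, 0, -0.84]},
  {"travel": [14.3, -29, 2.9], "rot": [0, 0, -0.98]},
  {"travel": [16.3, -33, 2.9], "rot": [0, 0, -1.12]},
])

```text
t: 0.9
tool_pos: [0.3558, 0.2889, 0.3211]
tool_rot: [-2.055, -2.376, 0.0]
force: [1.6, 0.4, 0.7]
gripper_width: 0.092
finger_force: 0.0
```

play_rows([
  {"travel": [2, -4, 0], "rot": [0, 0, -0.14]},
  {"travel": [3, -6, 0], "rot": [0, 0, -0.28]},
  {"travel": [4.4, -9, 0], "rot": [0, 0, -0.42]},
  {"travel": [4.4, -9, 0], "rot": [0, 0, -0.56]},
  {"travel": [4.4, -9, 0], "rot": [0, 0, -0.68]},
  {"travel": [4.4, -9, 0], "rot": [0, 0, -0.68]},
  {"travel": [4.4, -9, 0], "rot": [0, 0, -0.68]},
])

```text
t: 1.6
tool_pos: [0.3993, 0.2009, 0.321]
tool_rot: [-2.723, -1.567, 0.001]
force: [0.2, -0.7, 0.2]
gripper_width: 0.0919
finger_force: 0.0
```

```bash
python3 - <<'E'
from go import *
import cv2
go([.40,.20,.32],tool(YAW))
print(observe()["q"].round(2))
c=viewer.calibration("wrist"); im=viewer.grab_frame("wrist"); 
import pickle; pickle.dump(c,open("w1.pkl","wb")); cv2.imwrite("pics/w1.png",im[:,:,::-1])
print(c["fx"],np.round(c["T"],3).tolist())
E
```

```text
t 1.6 travel [0.07, -0.09, -0.1] rot [0.0, -0.0, -0.004] deg 0.2 z [-0. -0. -1.] rows 1
[-0.52  0.07 -0.    2.01  0.    1.06 -1.05]
344.7489449909718 [[0.865, -0.486, -0.126, 0.433], [-0.502, -0.837, -0.217, 0.258], [-0.001, 0.251, -0.968, 0.413], [0.0, 0.0, 0.0, 1.0]]
```

View pics/w1.png

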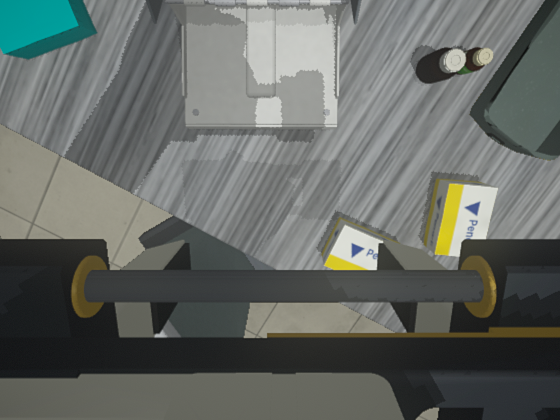

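The wrist view shows the tray's front edge running from (184,127) to (340,127), and the ridge front at about (247–275, 96). I'll compare these with the fit.

```bash
python3 - <<'E'
from go import *
import fit, pickle, cv2
from fit import proj, least_squares, px
fit.C["w"]=pickle.load(open("w1.pkl","rb"))
im=cv2.imread("pics/w1.png")
g=cv2.cvtColor(im,cv2.COLOR_BGR2GRAY).astype(int)
print("row90",[ (i,g[90,i]) for i in list(range(180,190))+list(range(242,252))+list(range(270,282))+list(range(334,346))])
print("col220",g[118:136,220].tolist(),"col262",g[90:102,262].tolist())
for p in [(-.13,.08,0),(-.13,-.08,0),(-.104,.015,.01),(-.104,-.015,.01),(-.104,.0795,.01),(-.104,-.0795,.01)]: print(p,proj("w",tray(p)).round(1))
E
```

```text
row90 [(180, np.int64(108)), (181, np.int64(112)), (182, np.int64(136)), (183, np.int64(149)), (184, np.int64(116)), (185, np.int64(100)), (186, np.int64(110)), (187, np.int64(140)), (188, np.int64(149)), (189, np.int64(148)), (242, np.int64(153)), (243, np.int64(154)), (244, np.int64(154)), (245, np.int64(150)), (246, np.int64(132)), (247, np.int64(142)), (248, np.int64(148)), (249, np.int64(153)), (250, np.int64(154)), (251, np.int64(153)), (270, np.int64(156)), (271, np.int64(156)), (272, np.int64(152)), (273, np.int64(146)), (274, np.int64(139)), (275, np.int64(137)), (276, np.int64(157)), (277, np.int64(157)), (278, np.int64(157)), (279, np.int64(157)), (280, np.int64(156)), (281, np.int64(156)), (334, np.int64(138)), (335, np.int64(111)), (336, np.int64(133)), (337, np.int64(202)), (338, np.int64(199)), (339, np.int64(135)), (340, np.int64(114)), (341, np.int64(120)), (342, np.int64(127)), (343, np.int64(126)), (344, np.int64(121)), (345, np.int64(118))]
col220 [153, 153, 153, 154, 153, 142, 133, 154, 133, 114, 110, 102, 109, 109, 105, 101, 99, 105] col262 [156, 156, 155, 151, 146, 138, 133, 158, 185, 206, 205, 204]
(-0.13, 0.08, 0) [185.3 124.9]
(-0.13, -0.08, 0) [338.6 125.5]
(-0.104, 0.015, 0.01) [246.6  97.2]
(-0.104, -0.015, 0.01) [276.2  97.3]
(-0.104, 0.0795, 0.01) [182.7  96.9]
(-0.104, -0.0795, 0.01) [340.   97.6]
```

```bash
sed -i 's/^RT=.*/&\nB=B+RT.apply([0,.0006,0])/' go.py; cat >> go.py <<'E'
def pickpose(c,az,lean=.209,up=.022,z=.032):
    r=tool(az,lean); g=np.array([c[0]-up*np.cos(az),c[1]-up*np.sin(az),z]); return tcp(g,r),r
P=(.4382,.0737,2.198); Q=(.5563,.0569,.959)
E
python3 - <<'E'
from go import *
p,r=pickpose(P,P[2]); print(p, r.as_matrix()[:,2]); go(p+[0,0,.10],r)
E
```

```text
[0.4568345  0.04799159 0.07797723] [-0.12176751  0.16799213 -0.97823889]
t 1.65 travel [5.75, -15.3, -14.31] rot [0.221, 0.011, 1.149] deg 67.1 z [-0. -0. -1.] rows 8
```

play_rows([
  {"travel": [0.7, -1.9, -1.8], "rot": [0.028, 0.001, 0.144]},
  {"travel": [1.4, -3.8, -3.6], "rot": [0.055, 0.003, 0.287]},
  {"travel": [2.2, -5.7, -5.4], "rot": [0.083, 0.004, 0.431]},
  {"travel": [2.9, -7.7, -7.2], "rot": [0.11, 0.005, 0.575]},
  {"travel": [3.6, -9.6, -8.9], "rot": [0.138, 0.007, 0.718]},
  {"travel": [4.3, -11.5, -10.7], "rot": [0.166, 0.008, 0.862]},
  {"travel": [5.0, -13.4, -12.5], "rot": [0.193, 0.01, 1.005]},
  {"travel": [5.75, -15.3, -14.3], "rot": [0.221, 0.011, 1.149]},
])

```text
t: 2.45
tool_pos: [0.4572, 0.0473, 0.1774]
tool_rot: [-1.405, -2.604, -0.137]
force: [0.1, -0.4, 0.2]
gripper_width: 0.0921
finger_force: 0.0
```

play_rows([
  {"travel": [0, 0, 0], "rot": [0, 0, 0]},
  {"travel": [0, 0, 0], "rot": [0, 0, 0]},
])

```text
t: 2.65
tool_pos: [0.4569, 0.0477, 0.1777]
tool_rot: [-1.42, -2.595, -0.134]
force: [0.3, 0.3, 1.4]
gripper_width: 0.0922
finger_force: 0.0
```

```bash
python3 - <<'E'
from go import *
import cv2,pickle,fit
p,r=pickpose(P,P[2]); go(p,r); print(observe()["q"].round(2))
fit.C["w"]=viewer.calibration("wrist"); im=viewer.grab_frame("wrist")
for c in (P,Q):
  for a,b in((-1,-1),(1,-1),(1,1),(-1,1)):
    d=np.array([np.cos(c[2]),np.sin(c[2])]);n=np.array([-d[1],d[0]])
    q=np.array([*(np.array(c[:2])+a*.043*d+b*.028*n),.036]); u=fit.proj("w",q)
    print(u.round(0))
    if abs(u).max()<900: cv2.circle(im,tuple(int(v) for v in u),4,(255,0,0),1)
cv2.imwrite("pics/w2.png",im[:,:,::-1])
E
```

```text
t 2.65 travel [-0.0, 0.03, -9.97] rot [0.01, -0.002, 0.057] deg 3.3 z [-0.114  0.165 -0.98 ] rows 2
[-0.07  0.36  0.02  2.06 -0.24  0.85  0.69]
[325. 269.]
[319. 149.]
[240. 153.]
[248. 273.]
[367. 376.]
[478. 333.]
[450. 262.]
[338. 306.]
```

View pics/w2.png

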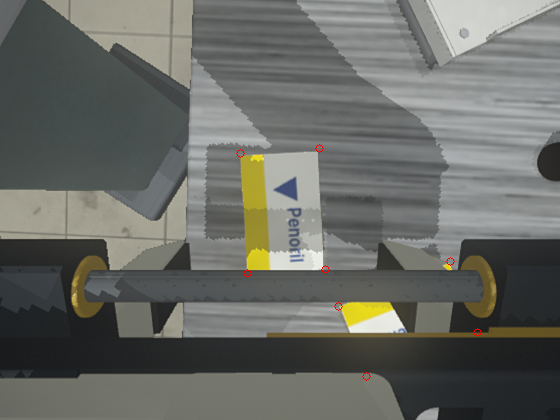

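The predicted corners, drawn in red, fall on carton P's corners at (241,153), (319,150), (248,272) and (325,269) to within 2 px. I'll descend and grip.

play_rows([
  {"travel": [0, 0, -3], "rot": [0.01, 0, 0.057]},
  {"travel": [0, 0, -6], "rot": [0.01, 0, 0.057]},
  {"travel": [0, 0, -8.5], "rot": [0.01, 0, 0.057]},
  {"travel": [0, 0, -9.5], "rot": [0.01, 0, 0.057]},
  {"travel": [0, 0, -10], "rot": [0.01, 0, 0.057]},
  {"travel": [0, 0, -10], "rot": [0.01, 0, 0.057]},
])

```text
t: 3.3
tool_pos: [0.4573, 0.0485, 0.0787]
tool_rot: [-1.338, -2.632, -0.141]
force: [-0.3, -0.8, -0.2]
gripper_width: 0.0921
finger_force: 0.0
```

play_rows([
  {"travel": [0, 0, 0], "rot": [0, 0, 0]},
  {"travel": [0, 0, 0], "rot": [0, 0, 0]},
  {"travel": [0, 0, 0], "rot": [0, 0, 0]},
  {"travel": [0, 0, 0], "rot": [0, 0, 0]},
  {"travel": [0, 0, 0], "rot": [0, 0, 0]},
  {"travel": [0, 0, 0], "rot": [0, 0, 0]},
  {"travel": [0, 0, 0], "rot": [0, 0, 0]},
  {"travel": [0, 0, 0], "rot": [0, 0, 0]},
], claw=5, newtons=20)

```text
t: 4.1
tool_pos: [0.4572, 0.0478, 0.0784]
tool_rot: [-1.339, -2.631, -0.14]
force: [0.4, -0.9, 4.9]
gripper_width: 0.0556
finger_force: 20.0
```

```bash
python3 - <<'E'
from go import *
p,r=pickpose(P,P[2]); go(p,r); s=observe(); print(s["gripper_width"],s["finger_force"])
E
```

```text
t 4.1 travel [-0.04, 0.02, -0.05] rot [0.0, -0.0, -0.002] deg 0.1 z [-0.122  0.168 -0.978] rows 1
0.055553213011848485 19.996754229068756
```

play_rows([
  {"travel": [0, 0, 2], "rot": [0, 0, 0]},
  {"travel": [0, 0, 6], "rot": [0, 0, 0]},
  {"travel": [0, 0, 10], "rot": [0, 0, 0]},
  {"travel": [0, 0, 14], "rot": [0, 0, 0]},
  {"travel": [0, 0, 17], "rot": [0, 0, 0]},
  {"travel": [0, 0, 17], "rot": [0, 0, 0]},
])

```text
t: 4.7
tool_pos: [0.4594, 0.048, 0.252]
tool_rot: [-1.341, -2.637, -0.146]
force: [1.1, -0.5, -1.3]
gripper_width: 0.056
finger_force: 20.0
```

```bash
cat >> go.py <<'E'
def place(lane,dz,x=-.107,z=.033):
    r=tool(YAW,0); return tcp(tray([x,lane*.046,z]),r)+[0,0,dz], r
E
python3 - <<'E'
from go import *
go(*place(1,.09)); go(*place(-1,.09)); s=observe(); print(s["gripper_width"],s["finger_force"])
E
```

```text
t 4.7 travel [-7.37, 26.55, -4.45] rot [-0.217, -0.004, -1.156] deg 67.4 z [-0.115  0.168 -0.979] rows 8
t 4.7 travel [0.57, 21.9, -4.45] rot [-0.217, -0.004, -1.156] deg 67.4 z [-0.115  0.168 -0.979] rows 8
0.05596774938368612 19.996343851089478
```

play_rows([
  {"travel": [-0.6, 2.2, 0], "rot": [-0.018, 0, -0.1]},
  {"travel": [-1.5, 5.5, 0], "rot": [-0.045, -0.001, -0.24]},
  {"travel": [-2.5, 9, 0], "rot": [-0.072, -0.001, -0.385]},
  {"travel": [-3.5, 12.5, 0], "rot": [-0.099, -0.002, -0.53]},
  {"travel": [-4.4, 16, 0], "rot": [-0.126, -0.002, -0.675]},
  {"travel": [-5.4, 19.5, 0], "rot": [-0.153, -0.003, -0.82]},
  {"travel": [-6.3, 22.7, 0], "rot": [-0.18, -0.003, -0.96]},
  {"travel": [-7, 25, 0], "rot": [-0.207, -0.004, -1.1]},
])

```text
t: 5.5
tool_pos: [0.3871, 0.2946, 0.2468]
tool_rot: [-2.527, -1.798, -0.022]
force: [0.6, 0.1, -0.5]
gripper_width: 0.0559
finger_force: 20.0
```

play_rows([
  {"travel": [-0.3, 1.3, -1.5], "rot": [-0.01, 0, -0.055]},
  {"travel": [-0.3, 1.5, -3], "rot": [-0.01, 0, -0.055]},
  {"travel": [-0.3, 1.5, -4.4], "rot": [-0.01, 0, -0.055]},
  {"travel": [-0.3, 1.5, -4.4], "rot": [-0.01, 0, -0.055]},
  {"travel": [-0.3, 1.5, -4.4], "rot": [-0.01, 0, -0.055]},
])

```text
t: 6.0
tool_pos: [0.385, 0.3078, 0.2032]
tool_rot: [-2.579, -1.737, -0.014]
force: [0.5, 0.4, -0.8]
gripper_width: 0.056
finger_force: 20.0
```

```bash
python3 - <<'E'
from go import *
import cv2
go(*place(1,.03)); 
T=[viewer.grab_frame(n) for n in ("side","top")]
a=cv2.resize(T[0][130:260,190:330],None,fx=2.8,fy=2.8,interpolation=cv2.INTER_CUBIC);b=cv2.resize(T[1][150:280,155:295],None,fx=2.8,fy=2.8,interpolation=cv2.INTER_CUBIC)
cv2.imwrite("pics/m3.png",np.hstack([a,b])[:,:,::-1])
E
```

```text
t 6.0 travel [0.07, 0.57, -5.57] rot [-0.032, -0.008, -0.145] deg 8.5 z [-0.01   0.032 -0.999] rows 2
```

View pics/m3.png

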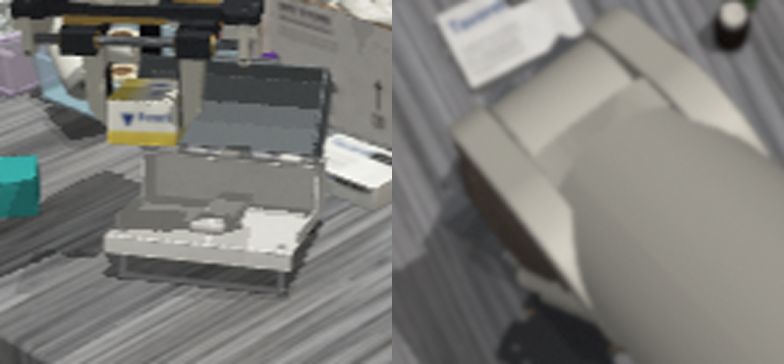

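The carton is held above the left lane at about (142,110) in the crop. The yaw still lags by 8.5°, so I'll correct it before lowering.

play_rows([
  {"travel": [0.1, 0.6, 0], "rot": [-0.03, -0.01, -0.145]},
  {"travel": [0.1, 0.6, 0], "rot": [-0.03, -0.01, -0.145]},
  {"travel": [0.1, 0.6, -1.5], "rot": [-0.03, -0.01, -0.145]},
  {"travel": [0.1, 0.6, -3], "rot": [-0.03, -0.01, -0.145]},
  {"travel": [0.1, 0.6, -4.5], "rot": [-0.03, -0.01, -0.145]},
  {"travel": [0.1, 0.6, -4.5], "rot": [-0.03, -0.01, -0.145]},
])

```text
t: 6.7
tool_pos: [0.3857, 0.3133, 0.158]
tool_rot: [-2.722, -1.567, -0.004]
force: [-0.2, 0.3, -1.1]
gripper_width: 0.056
finger_force: 20.0
```

```bash
python3 - <<'E'
from go import *
go(*place(1,.0)); print(observe()["force"])
E
```

```text
t 6.7 travel [0.0, 0.02, -4.05] rot [-0.002, 0.002, -0.004] deg 0.3 z [ 0.002  0.002 -1.   ] rows 1
[-0.18370324  0.27591082 -1.07621517]
```

play_rows([
  {"travel": [0, 0, -1], "rot": [0, 0, 0]},
  {"travel": [0, 0, -2], "rot": [0, 0, 0]},
  {"travel": [0, 0, -2.7], "rot": [0, 0, 0]},
  {"travel": [0, 0, -3.2], "rot": [0, 0, 0]},
  {"travel": [0, 0, -3.5], "rot": [0, 0, 0]},
  {"travel": [0, 0, -3.7], "rot": [0, 0, 0]},
  {"travel": [0, 0, -3.8], "rot": [0, 0, 0]},
])

```text
t: 7.4
tool_pos: [0.3866, 0.3144, 0.1211]
tool_rot: [-2.725, -1.562, -0.008]
force: [-0.2, 0.5, 0.0]
gripper_width: 0.0558
finger_force: 20.0
```

play_rows([
  {"travel": [0, 0, -0.1], "rot": [0, 0, 0]},
  {"travel": [0, 0, -0.2], "rot": [0, 0, 0]},
  {"travel": [0, 0, -0.3], "rot": [0, 0, 0]},
])

```text
t: 7.7
tool_pos: [0.3867, 0.3144, 0.1183]
tool_rot: [-2.725, -1.562, -0.009]
force: [-0.1, 0.3, -2.0]
gripper_width: 0.0562
finger_force: 20.0
```

play_rows([
  {"travel": [0, 0, -0.1], "rot": [0, 0, 0]},
  {"travel": [0, 0, -0.2], "rot": [0, 0, 0]},
])

```text
t: 7.9
tool_pos: [0.3868, 0.3145, 0.1171]
tool_rot: [-2.725, -1.562, -0.009]
force: [-3.7, -3.6, 20.4]
gripper_width: 0.0556
finger_force: 20.0
```

```bash
python3 - <<'E'
from go import *
go(*place(1,.0)); print(observe()["force"], totray(observe()["tool_pos"]))
import cv2
im=viewer.grab_frame("side"); cv2.imwrite("pics/s4.png",cv2.resize(im[150:250,200:320],None,fx=4,fy=4,interpolation=cv2.INTER_CUBIC)[:,:,::-1])
E
```

```text
t 7.9 travel [-0.1, -0.1, 0.04] rot [-0.004, 0.004, 0.0] deg 0.3 z [ 0.004  0.004 -1.   ] rows 1
[-3.70693475 -3.57345369 20.3869645 ] [-0.11531324  0.04564063  0.07888017]
```

View pics/s4.png

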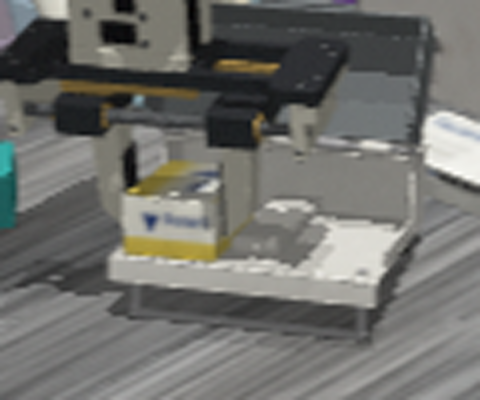

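The carton sits flat in the left lane with 20 N of contact on the floor. I'll release it, lift off, back away and close the fingers for the push.

play_rows([
  {"travel": [0, 0, 0.1], "rot": [0, 0, 0]},
  {"travel": [0, 0, 0.1], "rot": [0, 0, 0]},
  {"travel": [0, 0, 0.1], "rot": [0, 0, 0]},
  {"travel": [0, 0, 0.1], "rot": [0, 0, 0]},
  {"travel": [0, 0, 0.1], "rot": [0, 0, 0]},
], claw=7.2)

```text
t: 8.45
tool_pos: [0.3865, 0.3143, 0.1171]
tool_rot: [-2.725, -1.562, -0.008]
force: [0.0, 0.3, -0.5]
gripper_width: 0.0721
finger_force: 0.0
```

play_rows([
  {"travel": [0, 0, 2], "rot": [0, 0, 0]},
  {"travel": [0, 0, 5], "rot": [0, 0, 0]},
  {"travel": [-1, -2, 6], "rot": [0, 0, 0]},
  {"travel": [-2.7, -4.8, 6], "rot": [0, 0, 0]},
  {"travel": [-2.7, -4.8, 6], "rot": [0, 0, 0]},
  {"travel": [-2.7, -4.8, 6], "rot": [0, 0, 0]},
])

```text
t: 9.05
tool_pos: [0.3595, 0.266, 0.1774]
tool_rot: [-2.725, -1.561, -0.009]
force: [-0.3, -0.0, 0.7]
gripper_width: 0.0721
finger_force: 0.0
```

```bash
cat >> go.py <<'E'
def push(lane,cx,z=.013):
    return tray([cx-.0229,lane*.046,z+.0621]), tool(YAW,0)
E
python3 - <<'E'
from go import *
s=observe();print(s["gripper_width"],s["force"])
go(*push(1,-.145))
im=viewer.grab_frame("side");import cv2; cv2.imwrite("pics/s5.png",cv2.resize(im[150:250,200:320],None,fx=4,fy=4,interpolation=cv2.INTER_CUBIC)[:,:,::-1])
E
```

```text
0.07205677404784351 [-0.34073065 -0.01291151  0.6880503 ]
t 9.05 travel [0.05, 0.36, -5.3] rot [-0.004, 0.004, 0.001] deg 0.3 z [ 0.004  0.004 -1.   ] rows 2
```

play_rows([
  {"travel": [0, 0, 0], "rot": [0, 0, 0]},
  {"travel": [0, 0, 0], "rot": [0, 0, 0]},
  {"travel": [0, 0.3, 0], "rot": [0, 0, 0]},
  {"travel": [0, 0.3, -1], "rot": [0, 0, 0]},
  {"travel": [0, 0.3, -2], "rot": [0, 0, 0]},
  {"travel": [0, 0.3, -3.5], "rot": [0, 0, 0]},
  {"travel": [0, 0.3, -4.8], "rot": [0, 0, 0]},
  {"travel": [0, 0.3, -5.3], "rot": [0, 0, 0]},
], claw=0, newtons=20)

```text
t: 9.9
tool_pos: [0.3585, 0.2685, 0.1222]
tool_rot: [-2.725, -1.562, -0.003]
force: [0.3, -0.8, -0.1]
gripper_width: 0.0126
finger_force: 0.0
```

```bash
python3 - <<'E'
from go import *
s=observe();print(s["gripper_width"],s["force"])
for x in (-.145,-.100,-.092,-.086): go(*push(1,x))
E
```

```text
0.012648099734922345 [ 0.27936842 -0.7684068  -0.05643739]
t 9.9 travel [0.15, 0.11, 0.21] rot [-0.001, 0.002, -0.0] deg 0.1 z [ 0.002  0.001 -1.   ] rows 1
t 9.9 travel [2.38, 3.91, -0.72] rot [-0.001, 0.002, -0.0] deg 0.1 z [ 0.002  0.001 -1.   ] rows 1
t 9.9 travel [2.77, 4.58, -0.89] rot [-0.001, 0.002, -0.0] deg 0.1 z [ 0.002  0.001 -1.   ] rows 2
t 9.9 travel [3.07, 5.09, -1.01] rot [-0.001, 0.002, -0.0] deg 0.1 z [ 0.002  0.001 -1.   ] rows 2
```

View pics/s5.png

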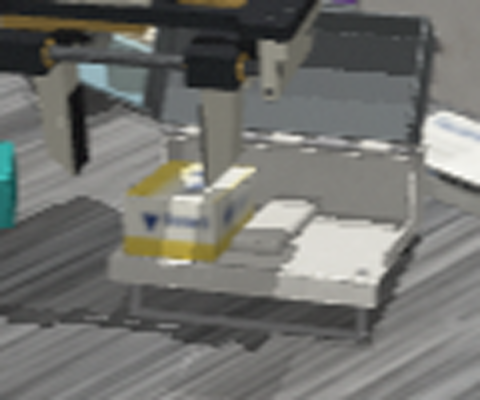

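The carton lies flat in the left lane, with its end at the apron edge at about (170,245). Now the gentle push.

play_rows([
  {"travel": [0.1, 0.1, 0.2], "rot": [0, 0, 0]},
  {"travel": [0.3, 0.4, 0.15], "rot": [0, 0, 0]},
  {"travel": [0.6, 0.9, 0.03], "rot": [0, 0, 0]},
  {"travel": [0.9, 1.4, -0.1], "rot": [0, 0, 0]},
  {"travel": [1.2, 1.9, -0.22], "rot": [0, 0, 0]},
  {"travel": [1.5, 2.4, -0.35], "rot": [0, 0, 0]},
  {"travel": [1.8, 2.9, -0.47], "rot": [0, 0, 0]},
  {"travel": [2.1, 3.4, -0.6], "rot": [0, 0, 0]},
])

```text
t: 10.7
tool_pos: [0.3808, 0.3038, 0.1181]
tool_rot: [-2.725, -1.562, -0.008]
force: [-0.9, -0.1, 0.8]
gripper_width: 0.0005
finger_force: 0.2
```

```bash
python3 - <<'E'
from go import *
s=observe();print(s["gripper_width"],s["force"], totray(s["tool_pos"])+[.0229,0,-.0621])
for x in (-.092,-.086): go(*push(1,x))
E
```

```text
0.0004551348938623918 [-0.85417867 -0.13518015  0.75010375] [-0.10460821  0.04535755  0.01516478]
t 10.7 travel [0.55, 1.06, -0.47] rot [-0.003, 0.004, -0.0] deg 0.3 z [ 0.004  0.003 -1.   ] rows 1
t 10.7 travel [0.84, 1.56, -0.6] rot [-0.003, 0.004, -0.0] deg 0.3 z [ 0.004  0.003 -1.   ] rows 1
```

play_rows([
  {"travel": [0.1, 0.2, -0.2], "rot": [0, 0, 0]},
  {"travel": [0.2, 0.4, -0.3], "rot": [0, 0, 0]},
  {"travel": [0.3, 0.6, -0.37], "rot": [0, 0, 0]},
  {"travel": [0.4, 0.8, -0.42], "rot": [0, 0, 0]},
  {"travel": [0.5, 1.0, -0.47], "rot": [0, 0, 0]},
  {"travel": [0.6, 1.15, -0.5], "rot": [0, 0, 0]},
  {"travel": [0.65, 1.25, -0.52], "rot": [0, 0, 0]},
])

```text
t: 11.4
tool_pos: [0.3872, 0.316, 0.113]
tool_rot: [-2.725, -1.562, -0.009]
force: [-0.4, -0.2, 0.4]
gripper_width: 0.0005
finger_force: 0.1
```

play_rows([
  {"travel": [0.05, 0.09, -0.02], "rot": [0, 0, 0]},
  {"travel": [0.1, 0.18, -0.04], "rot": [0, 0, 0]},
])

```text
t: 11.6
tool_pos: [0.3881, 0.3176, 0.1126]
tool_rot: [-2.725, -1.562, -0.008]
force: [0.4, -0.5, 0.6]
gripper_width: 0.0004
finger_force: 0.1
```

```bash
python3 - <<'E'
from go import *
s=observe();print(s["gripper_width"],s["force"], totray(s["tool_pos"])+[.0229,0,-.0621])
for x in (-.086,-.083): go(*push(1,x))
E
```

```text
0.0004471739428585978 [ 0.3932546  -0.52662899  0.62646743] [-0.08816181  0.04607294  0.01306407]
t 11.6 travel [0.11, 0.18, -0.05] rot [-0.003, 0.004, -0.0] deg 0.3 z [ 0.004  0.003 -1.   ] rows 1
t 11.6 travel [0.26, 0.43, -0.11] rot [-0.003, 0.004, -0.0] deg 0.3 z [ 0.004  0.003 -1.   ] rows 1
```

Now 1 mm steps until contact with the stop.

play_rows([
  {"travel": [0.05, 0.09, -0.02], "rot": [0, 0, 0]},
  {"travel": [0.1, 0.18, -0.04], "rot": [0, 0, 0]},
])

```text
t: 11.8
tool_pos: [0.3891, 0.3195, 0.1122]
tool_rot: [-2.725, -1.562, -0.008]
force: [1.3, -0.1, -0.6]
gripper_width: 0.0004
finger_force: 0.1
```

play_rows([
  {"travel": [0.05, 0.09, -0.02], "rot": [0, 0, 0]},
  {"travel": [0.05, 0.09, -0.02], "rot": [0, 0, 0]},
])

```text
t: 12.0
tool_pos: [0.3896, 0.3203, 0.1119]
tool_rot: [-2.725, -1.562, -0.008]
force: [0.1, 0.2, 0.3]
gripper_width: 0.0006
finger_force: 0.2
```

play_rows([
  {"travel": [0.05, 0.09, -0.02], "rot": [0, 0, 0]},
  {"travel": [0.05, 0.09, -0.02], "rot": [0, 0, 0]},
])

```text
t: 12.2
tool_pos: [0.3898, 0.3206, 0.1117]
tool_rot: [-2.725, -1.562, -0.006]
force: [-0.7, -3.2, 2.7]
gripper_width: 0.0001
finger_force: 1.8
```

play_rows([
  {"travel": [0.03, 0.05, -0.01], "rot": [0, 0, 0]},
  {"travel": [0.03, 0.05, -0.01], "rot": [0, 0, 0]},
])

```text
t: 12.4
tool_pos: [0.3899, 0.3208, 0.1116]
tool_rot: [-2.726, -1.562, -0.005]
force: [-3.3, -4.6, 5.6]
gripper_width: 0.0004
finger_force: 3.1
```

```bash
python3 - <<'E'
from go import *
s=observe();print(s["force"], totray(s["tool_pos"])+[.0229,0,-.0621])
E
```

```text
[-3.28538572 -4.62946139  5.58373956] [-0.08443897  0.04607061  0.01285408]
```

The force rises to about 7 N at corner x = -84 mm, so the carton is against the stop. I'll back off and go to carton Q.

play_rows([
  {"travel": [-0.5, -0.8, 0.3], "rot": [0, 0, 0]},
  {"travel": [-1.5, -2.5, 1], "rot": [0, 0, 0]},
  {"travel": [-2, -4, 4], "rot": [0, 0, 0]},
  {"travel": [-2, -5.5, 8], "rot": [0, 0, 0]},
  {"travel": [0, -8, 10], "rot": [0, 0, 0]},
  {"travel": [1, -11, 10], "rot": [0, 0, 0]},
  {"travel": [3, -15, 10], "rot": [0, 0, 0]},
  {"travel": [5, -19, 10], "rot": [0, 0, 0]},
], claw=9.1)

```text
t: 13.2
tool_pos: [0.4411, 0.131, 0.2126]
tool_rot: [-2.723, -1.564, -0.014]
force: [-0.0, 0.1, -0.5]
gripper_width: 0.0598
finger_force: 0.0
```

```bash
python3 - <<'E'
from go import *
p,r=pickpose(Q,Q[2]); go(p+[0,0,.1],r)
E
```

```text
t 13.2 travel [9.7, -10.01, -3.46] rot [0.171, -0.106, -0.083] deg 12.5 z [ 0.007  0.005 -1.   ] rows 3
```

play_rows([
  {"travel": [2, -2, 0], "rot": [0.03, -0.02, -0.02]},
  {"travel": [4.5, -4.5, -1], "rot": [0.08, -0.05, -0.04]},
  {"travel": [7, -7.5, -2.5], "rot": [0.13, -0.08, -0.06]},
  {"travel": [9.7, -10, -3.5], "rot": [0.17, -0.106, -0.083]},
  {"travel": [9.7, -10, -3.5], "rot": [0.17, -0.106, -0.083]},
  {"travel": [9.7, -10, -3.5], "rot": [0.17, -0.106, -0.083]},
  {"travel": [9.7, -10, -3.5], "rot": [0.17, -0.106, -0.083]},
])

```text
t: 13.9
tool_pos: [0.5369, 0.033, 0.1769]
tool_rot: [-2.691, -1.399, -0.277]
force: [-0.6, -0.8, -0.4]
gripper_width: 0.0908
finger_force: 0.0
```

```bash
python3 - <<'E'
from go import *
p,r=pickpose(Q,Q[2]); go(p,r); print(observe()["gripper_width"],observe()["q"].round(2))
import cv2,fit
fit.C["w"]=viewer.calibration("wrist"); im=viewer.grab_frame("wrist")
hsv=cv2.cvtColor(im,cv2.COLOR_RGB2HSV)
c=Q;U=[]
for a,b in((-1,-1),(1,-1),(1,1),(-1,1)):
    d=np.array([np.cos(c[2]),np.sin(c[2])]);n=np.array([-d[1],d[0]])
    U.append(fit.proj("w",np.array([*(np.array(c[:2])+a*.043*d+b*.028*n),.036])).round(1))
print(U)
g=cv2.cvtColor(im,cv2.COLOR_RGB2GRAY).astype(int)
r0=200; print("row200",[ (i,int(g[r0,i])) for i in range(225,345,1) if abs(int(g[r0,i+1])-int(g[r0,i-1]))>25])
c0=280; print("col280",[ (i,int(g[i,c0])) for i in range(120,240) if abs(int(g[i+1,c0])-int(g[i-1,c0]))>25])
E
```

```text
t 13.9 travel [0.12, -0.21, -9.89] rot [0.002, -0.003, -0.0] deg 0.2 z [ 0.116  0.168 -0.979] rows 2
0.09084047673666833 [-0.1   0.38  0.1   2.03 -0.34  0.64 -0.36]
[array([324.6, 274.3]), array([325.4, 153.6]), array([246. , 153.6]), array([246.5, 274.3])]
row200 [(247, 114), (248, 143), (271, 161), (272, 180), (273, 220), (294, 196), (295, 170), (296, 142), (297, 119), (301, 120), (302, 186), (303, 223), (306, 220), (307, 184), (324, 146), (325, 115)]
col280 [(149, 137), (150, 107), (154, 121), (155, 186), (156, 226), (168, 218), (169, 169), (189, 152), (190, 113), (191, 117), (192, 157), (193, 212), (238, 200), (239, 158)]
```

The edges at columns 247.5 and 324.5 and row 155 match the prediction (246, 325 and 153.6). I'll descend and grip.

play_rows([
  {"travel": [0.1, -0.2, -3], "rot": [0, 0, 0]},
  {"travel": [0.1, -0.2, -6], "rot": [0, 0, 0]},
  {"travel": [0.1, -0.2, -8.5], "rot": [0, 0, 0]},
  {"travel": [0.1, -0.2, -9.5], "rot": [0, 0, 0]},
  {"travel": [0.1, -0.2, -9.9], "rot": [0, 0, 0]},
  {"travel": [0.1, -0.2, -9.9], "rot": [0, 0, 0]},
])

```text
t: 14.55
tool_pos: [0.5386, 0.0305, 0.0781]
tool_rot: [-2.692, -1.399, -0.277]
force: [-0.2, 0.2, 0.2]
gripper_width: 0.091
finger_force: 0.0
```

play_rows([
  {"travel": [0, 0, 0], "rot": [0, 0, 0]},
  {"travel": [0, 0, 0], "rot": [0, 0, 0]},
  {"travel": [0, 0, 0], "rot": [0, 0, 0]},
  {"travel": [0, 0, 0], "rot": [0, 0, 0]},
  {"travel": [0, 0, 0], "rot": [0, 0, 0]},
  {"travel": [0, 0, 0], "rot": [0, 0, 0]},
  {"travel": [0, 0, 0], "rot": [0, 0, 0]},
  {"travel": [0, 0, 0], "rot": [0, 0, 0]},
], claw=5, newtons=20)

```text
t: 15.35
tool_pos: [0.5385, 0.0297, 0.078]
tool_rot: [-2.693, -1.397, -0.277]
force: [-1.7, -0.7, 4.6]
gripper_width: 0.0558
finger_force: 20.0
```

play_rows([
  {"travel": [0, 0, 2], "rot": [0, 0, 0]},
  {"travel": [0, 0, 6], "rot": [0, 0, 0]},
  {"travel": [0, 0, 10], "rot": [0, 0, 0]},
  {"travel": [0, 0, 14], "rot": [0, 0, 0]},
  {"travel": [0, 0, 17], "rot": [0, 0, 0]},
  {"travel": [0, 0, 17], "rot": [0, 0, 0]},
])

```text
t: 15.95
tool_pos: [0.5411, 0.0298, 0.2524]
tool_rot: [-2.694, -1.399, -0.289]
force: [0.7, -0.4, -0.2]
gripper_width: 0.0559
finger_force: 20.0
```

```bash
python3 - <<'E'
from go import *
go(*place(-1,.09))
E
```

```text
t 15.95 travel [-7.6, 23.72, -4.48] rot [-0.174, 0.119, 0.083] deg 13.0 z [ 0.125  0.168 -0.978] rows 6
```

play_rows([
  {"travel": [-0.8, 2.4, 0], "rot": [-0.017, 0.012, 0.008]},
  {"travel": [-2, 6, 0], "rot": [-0.045, 0.03, 0.02]},
  {"travel": [-3.2, 10, 0], "rot": [-0.075, 0.05, 0.035]},
  {"travel": [-4.5, 14, 0], "rot": [-0.1, 0.07, 0.05]},
  {"travel": [-5.7, 18, 0], "rot": [-0.13, 0.09, 0.063]},
  {"travel": [-6.9, 21.5, 0], "rot": [-0.155, 0.107, 0.075]},
  {"travel": [-7.6, 23.7, -2], "rot": [-0.174, 0.119, 0.083]},
  {"travel": [-7.6, 23.7, -4.5], "rot": [-0.174, 0.119, 0.083]},
])

```text
t: 16.75
tool_pos: [0.4607, 0.2725, 0.202]
tool_rot: [-2.715, -1.569, 0.01]
force: [-0.2, -0.3, -1.0]
gripper_width: 0.0563
finger_force: 20.0
```

play_rows([
  {"travel": [0, 0, -1], "rot": [0, 0, 0]},
  {"travel": [0, 0, -2], "rot": [0, 0, 0]},
  {"travel": [0, 0, -3], "rot": [0, 0, 0]},
  {"travel": [0, 0, -4], "rot": [0, 0, 0]},
  {"travel": [0, 0, -4], "rot": [0, 0, 0]},
  {"travel": [0, 0, -4], "rot": [0, 0, 0]},
])

```text
t: 17.35
tool_pos: [0.4627, 0.2665, 0.1629]
tool_rot: [-2.724, -1.558, 0.012]
force: [0.5, 0.8, -0.6]
gripper_width: 0.0556
finger_force: 20.0
```

```bash
python3 - <<'E'
from go import *
go(*place(-1,.0))
E
```

```text
t 17.35 travel [0.24, 0.05, -4.53] rot [0.001, -0.008, 0.001] deg 0.5 z [-0.008 -0.001 -1.   ] rows 1
```

play_rows([
  {"travel": [0.24, 0.05, 0], "rot": [0, -0.008, 0]},
  {"travel": [0.24, 0.05, -1], "rot": [0, -0.008, 0]},
  {"travel": [0.24, 0.05, -2], "rot": [0, -0.008, 0]},
  {"travel": [0.24, 0.05, -2], "rot": [0, -0.008, 0]},
])

```text
t: 17.75
tool_pos: [0.4636, 0.2666, 0.141]
tool_rot: [2.725, 1.561, -0.007]
force: [0.1, -0.4, -0.4]
gripper_width: 0.0557
finger_force: 20.0
```

```bash
python3 - <<'E'
from go import *
go(*place(-1,.0))
E
```

```text
t 17.75 travel [0.15, 0.03, -2.35] rot [0.003, -0.003, 0.001] deg 0.2 z [-0.003 -0.003 -1.   ] rows 1
```

play_rows([
  {"travel": [0.15, 0.03, -0.5], "rot": [0, 0, 0]},
  {"travel": [0.15, 0.03, -1], "rot": [0, 0, 0]},
  {"travel": [0.15, 0.03, -1.4], "rot": [0, 0, 0]},
  {"travel": [0.15, 0.03, -1.7], "rot": [0, 0, 0]},
  {"travel": [0.15, 0.03, -1.9], "rot": [0, 0, 0]},
  {"travel": [0.15, 0.03, -2.05], "rot": [0, 0, 0]},
  {"travel": [0.15, 0.03, -2.2], "rot": [0, 0, 0]},
])

```text
t: 18.45
tool_pos: [0.4664, 0.2676, 0.1207]
tool_rot: [2.726, 1.561, -0.001]
force: [-1.1, -0.3, -1.6]
gripper_width: 0.0557
finger_force: 20.0
```

```bash
python3 - <<'E'
from go import *
go(*place(-1,.0)); s=observe(); print(s["force"],totray(s["tool_pos"]))
E
```

```text
t 18.45 travel [-0.12, -0.07, -0.32] rot [0.001, -0.0, 0.001] deg 0.1 z [-0.    -0.001 -1.   ] rows 1
[-1.06066586 -0.25525815 -1.62034413] [-0.11626389 -0.04672614  0.0823243 ]
```

play_rows([
  {"travel": [-0.1, 0, -0.1], "rot": [0, 0, 0]},
  {"travel": [-0.1, 0, -0.2], "rot": [0, 0, 0]},
  {"travel": [-0.1, 0, -0.25], "rot": [0, 0, 0]},
])

```text
t: 18.75
tool_pos: [0.4652, 0.2676, 0.1182]
tool_rot: [2.726, 1.561, -0.002]
force: [0.3, -0.2, -1.2]
gripper_width: 0.056
finger_force: 20.0
```

play_rows([
  {"travel": [0, 0, -0.06], "rot": [0, 0, 0]},
  {"travel": [0, 0, -0.12], "rot": [0, 0, 0]},
])

```text
t: 18.95
tool_pos: [0.4653, 0.2676, 0.117]
tool_rot: [2.726, 1.561, -0.002]
force: [-0.5, 0.8, -0.2]
gripper_width: 0.0556
finger_force: 20.0
```

```bash
python3 - <<'E'
from go import *
import cv2
go(*place(-1,.0)); s=observe(); print(s["force"],totray(s["tool_pos"]))
im=viewer.grab_frame("side"); cv2.imwrite("pics/s6.png",cv2.resize(im[150:250,200:320],None,fx=4,fy=4,interpolation=cv2.INTER_CUBIC)[:,:,::-1])
E
```

```text
t 18.95 travel [-0.02, -0.06, 0.05] rot [0.001, -0.001, 0.001] deg 0.1 z [-0.001 -0.001 -1.   ] rows 1
[-0.54038901  0.77318469 -0.16907123] [-0.11606538 -0.04586622  0.07861566]
```

View pics/s6.png

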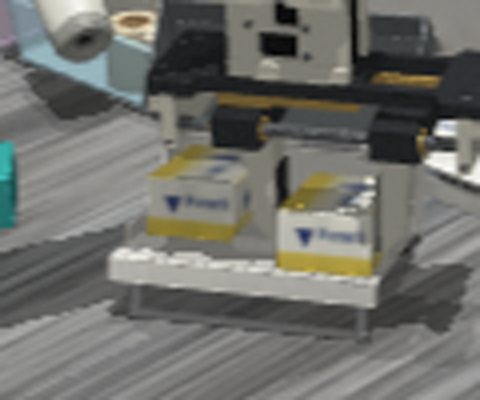

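Carton P is home in the left lane at (200,200). Q is over the right lane at (328,235), with no contact force yet, so it goes down a bit more.

play_rows([
  {"travel": [0, 0, -0.06], "rot": [0, 0, 0]},
  {"travel": [0, 0, -0.12], "rot": [0, 0, 0]},
])

```text
t: 19.2
tool_pos: [0.4654, 0.2677, 0.1169]
tool_rot: [2.726, 1.561, -0.002]
force: [-4.5, -2.6, 15.7]
gripper_width: 0.0561
finger_force: 20.0
```

play_rows([
  {"travel": [0, 0, 0.08], "rot": [0, 0, 0]},
  {"travel": [0, 0, 0.08], "rot": [0, 0, 0]},
  {"travel": [0, 0, 0.08], "rot": [0, 0, 0]},
  {"travel": [0, 0, 0.08], "rot": [0, 0, 0]},
  {"travel": [0, 0, 0.08], "rot": [0, 0, 0]},
], claw=7.2)

```text
t: 19.7
tool_pos: [0.4652, 0.2675, 0.1165]
tool_rot: [2.726, 1.561, -0.002]
force: [0.2, -0.4, 0.3]
gripper_width: 0.0719
finger_force: 0.0
```

play_rows([
  {"travel": [0, 0, 2], "rot": [0, 0, 0]},
  {"travel": [0, 0, 5], "rot": [0, 0, 0]},
  {"travel": [-1, -2, 6], "rot": [0, 0, 0]},
  {"travel": [-2.7, -4.8, 6], "rot": [0, 0, 0]},
  {"travel": [-2.7, -4.8, 6], "rot": [0, 0, 0]},
  {"travel": [-2.7, -4.8, 6], "rot": [0, 0, 0]},
])

```text
t: 20.3
tool_pos: [0.4383, 0.2191, 0.1768]
tool_rot: [2.727, 1.559, -0.001]
force: [1.0, 0.8, -0.5]
gripper_width: 0.0719
finger_force: 0.0
```

play_rows([
  {"travel": [0, 0, 0], "rot": [0, 0, 0]},
  {"travel": [0, 0, 0], "rot": [0, 0, 0]},
  {"travel": [0, 0, 0], "rot": [0, 0, 0]},
  {"travel": [0, 0, 0], "rot": [0, 0, 0]},
  {"travel": [0, 0, 0], "rot": [0, 0, 0]},
  {"travel": [0, 0, 0], "rot": [0, 0, 0]},
  {"travel": [0, 0, 0], "rot": [0, 0, 0]},
], claw=0)

```text
t: 21.0
tool_pos: [0.4383, 0.2196, 0.1766]
tool_rot: [2.726, 1.561, -0.002]
force: [0.4, -0.7, -0.2]
gripper_width: 0.0205
finger_force: 0.0
```

```bash
python3 - <<'E'
from go import *
print(observe()["gripper_width"]); go(*push(-1,-.145))
E
```

```text
0.020534260765880732
t 21.0 travel [0.11, 0.35, -5.22] rot [0.001, -0.001, 0.001] deg 0.1 z [-0.001 -0.001 -1.   ] rows 2
```

play_rows([
  {"travel": [0.1, 0.3, -1], "rot": [0, 0, 0]},
  {"travel": [0.1, 0.3, -2], "rot": [0, 0, 0]},
  {"travel": [0.1, 0.3, -3], "rot": [0, 0, 0]},
  {"travel": [0.1, 0.3, -4], "rot": [0, 0, 0]},
  {"travel": [0.1, 0.3, -4.7], "rot": [0, 0, 0]},
  {"travel": [0.1, 0.3, -5], "rot": [0, 0, 0]},
  {"travel": [0.1, 0.3, -5], "rot": [0, 0, 0]},
])

```text
t: 21.7
tool_pos: [0.439, 0.2224, 0.126]
tool_rot: [2.726, 1.561, -0.003]
force: [-1.3, -0.1, -0.5]
gripper_width: 0.0005
finger_force: 0.0
```

```bash
python3 - <<'E'
from go import *
print(observe()["gripper_width"])
for x in (-.145,-.1,-.092): go(*push(-1,x))
E
```

```text
0.0004981520966375784
t 21.7 travel [0.04, 0.08, -0.16] rot [0.002, -0.002, 0.001] deg 0.1 z [-0.002 -0.002 -1.   ] rows 1
t 21.7 travel [2.27, 3.87, -1.1] rot [0.002, -0.002, 0.001] deg 0.1 z [-0.002 -0.002 -1.   ] rows 1
t 21.7 travel [2.67, 4.55, -1.27] rot [0.002, -0.002, 0.001] deg 0.1 z [-0.002 -0.002 -1.   ] rows 2
```

play_rows([
  {"travel": [0.2, 0.3, -0.15], "rot": [0, 0, 0]},
  {"travel": [0.5, 0.8, -0.3], "rot": [0, 0, 0]},
  {"travel": [0.8, 1.3, -0.45], "rot": [0, 0, 0]},
  {"travel": [1.1, 1.8, -0.58], "rot": [0, 0, 0]},
  {"travel": [1.4, 2.3, -0.7], "rot": [0, 0, 0]},
  {"travel": [1.7, 2.8, -0.83], "rot": [0, 0, 0]},
  {"travel": [2.0, 3.35, -0.95], "rot": [0, 0, 0]},
  {"travel": [2.3, 3.85, -1.08], "rot": [0, 0, 0]},
])

```text
t: 22.5
tool_pos: [0.4625, 0.2616, 0.1157]
tool_rot: [2.726, 1.561, -0.002]
force: [-0.5, -0.1, 0.9]
gripper_width: 0.0005
finger_force: 0.2
```

play_rows([
  {"travel": [0.1, 0.2, -0.05], "rot": [0, 0, 0]},
  {"travel": [0.2, 0.35, -0.09], "rot": [0, 0, 0]},
  {"travel": [0.3, 0.5, -0.13], "rot": [0, 0, 0]},
  {"travel": [0.4, 0.68, -0.17], "rot": [0, 0, 0]},
])

```text
t: 22.9
tool_pos: [0.4663, 0.2677, 0.1141]
tool_rot: [2.726, 1.56, -0.002]
force: [-0.5, -0.1, 0.2]
gripper_width: 0.0007
finger_force: 0.1
```

```bash
python3 - <<'E'
from go import *
s=observe();print(s["force"], totray(s["tool_pos"])+[.0229,0,-.0621])
for x in (-.088,-.0845): go(*push(-1,x))
E
```

```text
[-0.46509135 -0.05061923  0.16141908] [-0.09194619 -0.04663751  0.01376364]
t 22.9 travel [0.13, 0.35, -0.16] rot [0.001, -0.001, 0.001] deg 0.1 z [-0.001 -0.001 -1.   ] rows 1
t 22.9 travel [0.31, 0.65, -0.23] rot [0.001, -0.001, 0.001] deg 0.1 z [-0.001 -0.001 -1.   ] rows 1
```

play_rows([
  {"travel": [0.05, 0.1, -0.05], "rot": [0, 0, 0]},
  {"travel": [0.1, 0.2, -0.09], "rot": [0, 0, 0]},
  {"travel": [0.14, 0.3, -0.13], "rot": [0, 0, 0]},
  {"travel": [0.19, 0.4, -0.16], "rot": [0, 0, 0]},
])

```text
t: 23.3
tool_pos: [0.4682, 0.2719, 0.1125]
tool_rot: [2.726, 1.561, -0.002]
force: [-0.2, 0.3, 0.1]
gripper_width: 0.0006
finger_force: 0.2
```

play_rows([
  {"travel": [0.05, 0.09, -0.02], "rot": [0, 0, 0]},
  {"travel": [0.1, 0.18, -0.04], "rot": [0, 0, 0]},
])

```text
t: 23.5
tool_pos: [0.4692, 0.2737, 0.1121]
tool_rot: [2.726, 1.561, -0.002]
force: [0.4, -0.6, -0.2]
gripper_width: 0.0003
finger_force: 0.1
```

play_rows([
  {"travel": [0.05, 0.09, -0.02], "rot": [0, 0, 0]},
  {"travel": [0.05, 0.09, -0.02], "rot": [0, 0, 0]},
])

```text
t: 23.7
tool_pos: [0.4696, 0.2743, 0.1119]
tool_rot: [2.726, 1.561, -0.003]
force: [-0.5, -1.6, 0.5]
gripper_width: 0.0004
finger_force: 0.7
```

play_rows([
  {"travel": [0.05, 0.09, -0.02], "rot": [0, 0, 0]},
  {"travel": [0.05, 0.09, -0.02], "rot": [0, 0, 0]},
])

```text
t: 23.9
tool_pos: [0.4698, 0.2746, 0.1117]
tool_rot: [2.726, 1.56, -0.004]
force: [-3.0, -4.6, 4.7]
gripper_width: 0.0006
finger_force: 2.6
```

```bash
python3 - <<'E'
from go import *
s=observe();print(s["force"], totray(s["tool_pos"])+[.0229,0,-.0621])
E
```

```text
[-3.02120818 -4.64431915  4.65747152] [-0.08391528 -0.04616474  0.0130175 ]
```

Carton Q is also against the stop, at 7 N and corner x = -84 mm. Next is the lid. I'll back off, rise, and check the predicted lid geometry against the early pixels.

play_rows([
  {"travel": [-0.5, -0.8, 0.3], "rot": [0, 0, 0]},
  {"travel": [-1.5, -2.5, 1], "rot": [0, 0, 0]},
  {"travel": [-3, -5, 4], "rot": [0, 0, 0]},
  {"travel": [-4, -7, 8], "rot": [0, 0, 0]},
  {"travel": [-4, -7, 12], "rot": [0, 0, 0]},
  {"travel": [-4, -7, 16], "rot": [0, 0, 0]},
  {"travel": [-4, -7, 20], "rot": [0, 0, 0]},
  {"travel": [-4, -7, 20], "rot": [0, 0, 0]},
])

```text
t: 24.7
tool_pos: [0.433, 0.2069, 0.3177]
tool_rot: [2.726, 1.561, 0.018]
force: [1.4, -0.3, -0.5]
gripper_width: 0.0003
finger_force: 0.0
```

```bash
cat >> go.py <<'E'
def lidpt(r,y,inner,th): # r from hinge toward tab, inner depth
    return tray([-.034-r*np.cos(th)-inner*np.sin(th), y, .0525+r*np.sin(th)-inner*np.cos(th)])
E
python3 - <<'E'
from go import *
from fit import proj
th=2.1
for n,k in (("side",(4,215,145)),("top",(3.6,160,140))):
  for r,y,i in ((.0725,.083,0),(.0725,-.083,0),(.0725,.083,.038),(.0725,-.083,.038),(.088,.03,0),(.088,-.03,0)):
    u=proj(n,lidpt(r,y,i,th)); print(n,r,y,i,((u-k[1:])*k[0]).round())
print("tab",lidpt(.088,0,0,th), "tab@1.5",lidpt(.088,0,0,1.5))
h=np.array([np.cos(YAW),np.sin(YAW),0]); p=lidpt(.088,0,0,th)+h*.025; p[2]=.28; go(p,tool(YAW))
# box obstacle: what lies near the body; cartons home check from side picture
import cv2
im=viewer.grab_frame("side");im2=viewer.grab_frame("top");cv2.imwrite("pics/s7.png",im[:,:,::-1]);cv2.imwrite("pics/t7.png",im2[:,:,::-1])
E
```

```text
side 0.0725 0.083 0 [115.  41.]
side 0.0725 -0.083 0 [377.  60.]
side 0.0725 0.083 0.038 [99. 18.]
side 0.0725 -0.083 0.038 [368.  37.]
side 0.088 0.03 0 [201.  23.]
side 0.088 -0.03 0 [296.  30.]
top 0.0725 0.083 0 [ 37. 319.]
top 0.0725 -0.083 0 [197.  79.]
top 0.0725 0.083 0.038 [ 71. 338.]
top 0.0725 -0.083 0.038 [235.  91.]
top 0.088 0.03 0 [ 70. 227.]
top 0.088 -0.03 0 [129. 140.]
tab [0.49354015 0.4064474  0.13948743] tab@1.5 [0.46973597 0.36581983 0.16157734]
t 24.7 travel [7.32, 22.11, -3.77] rot [-0.006, 0.01, 0.001] deg 0.7 z [ 0.01   0.006 -1.   ] rows 5
```

```bash
python3 - <<'E'
from fit import *
def ray(n,uv,z):
    c=C[n];u,v=px(n,*uv);d=c["T"][:3,:3]@np.array([(u-c["cx"])/c["fx"],(v-c["cy"])/c["fy"],1]);o=c["T"][:3,3];return (o+d*(z-o[2])/d[2])[:2].round(3)
print([ray("side",p,0) for p in ((505,160),(465,148),(390,118))])
YAW=1.0408
a=np.array([.506,.8625]);b=np.array([.8625,-.506]);c=np.array([.4935,.4064])+.025*a
print("body corners",[(c+s*.0375*a+t*.095*b).round(3) for s,t in((1,1),(1,-1),(-1,1),(-1,-1))])
E
```

```text
[array([0.685, 0.452]), array([0.666, 0.479]), array([0.634, 0.545])]
body corners [array([0.607, 0.412]), array([0.443, 0.508]), array([0.569, 0.348]), array([0.405, 0.444])]
```

The predicted lid matches the pictures to about 1–2 px, and the box face is about 80 mm from the gripper body. I'll go behind the tab.

play_rows([
  {"travel": [0.7, 2.2, 0], "rot": [0, 0, 0]},
  {"travel": [2, 6, 0], "rot": [0, 0, 0]},
  {"travel": [3.3, 10, 0], "rot": [0, 0, 0]},
  {"travel": [4.7, 14, 0], "rot": [0, 0, 0]},
  {"travel": [6, 18, 0], "rot": [0, 0, 0]},
  {"travel": [7, 21, 0], "rot": [0, 0, 0]},
  {"travel": [7.3, 22.1, 0], "rot": [0, 0, 0]},
  {"travel": [7.3, 22.1, 0], "rot": [0, 0, 0]},
])

```text
t: 25.6
tool_pos: [0.5021, 0.4274, 0.3092]
tool_rot: [2.724, 1.564, -0.007]
force: [-0.5, -0.8, 0.2]
gripper_width: 0.0005
finger_force: 0.0
```

```bash
python3 - <<'E'
from go import *
h=np.array([np.cos(YAW),np.sin(YAW),0]); p=lidpt(.088,0,0,2.1)+h*.025; p[2]=.18; go(p,tool(YAW))
E
```

```text
t 25.6 travel [0.41, 0.06, -12.92] rot [0.003, -0.003, -0.002] deg 0.3 z [-0.003 -0.003 -1.   ] rows 3
```

play_rows([
  {"travel": [0.4, 0.1, -3], "rot": [0, 0, 0]},
  {"travel": [0.4, 0.1, -6], "rot": [0, 0, 0]},
  {"travel": [0.4, 0.1, -8.5], "rot": [0, 0, 0]},
  {"travel": [0.4, 0.1, -11], "rot": [0, 0, 0]},
  {"travel": [0.4, 0.1, -12.5], "rot": [0, 0, 0]},
  {"travel": [0.4, 0.1, -12.9], "rot": [0, 0, 0]},
  {"travel": [0.4, 0.1, -12.9], "rot": [0, 0, 0]},
])

```text
t: 26.3
tool_pos: [0.5072, 0.4265, 0.1826]
tool_rot: [2.726, 1.559, -0.003]
force: [-0.3, -0.4, 0.8]
gripper_width: 0.0008
finger_force: 0.0
```

play_rows([
  {"travel": [-0.4, -0.7, 0], "rot": [0, 0, 0]},
  {"travel": [-0.8, -1.4, 0], "rot": [0, 0, 0]},
  {"travel": [-1.1, -1.9, 0], "rot": [0, 0, 0]},
  {"travel": [-1.35, -2.3, 0], "rot": [0, 0, 0]},
  {"travel": [-1.6, -2.7, 0.1], "rot": [0, 0, 0]},
  {"travel": [-1.85, -3.15, 0.2], "rot": [0, 0, 0]},
])

```text
t: 26.9
tool_pos: [0.4884, 0.3957, 0.185]
tool_rot: [2.726, 1.561, -0.002]
force: [-0.1, -0.9, -0.2]
gripper_width: 0.0002
finger_force: 0.1
```

play_rows([
  {"travel": [-0.25, -0.4, 0.2], "rot": [0, 0, 0]},
  {"travel": [-0.5, -0.85, 0.4], "rot": [0, 0, 0]},
  {"travel": [-0.75, -1.3, 0.6], "rot": [0, 0, 0]},
  {"travel": [-1.0, -1.7, 0.8], "rot": [0, 0, 0]},
  {"travel": [-1.25, -2.1, 1], "rot": [0, 0, 0]},
  {"travel": [-1.5, -2.55, 1], "rot": [0, 0, 0]},
  {"travel": [-1.75, -3, 1], "rot": [0, 0, 0]},
  {"travel": [-2.0, -3.4, 1], "rot": [0, 0, 0]},
])

```text
t: 27.7
tool_pos: [0.4685, 0.3614, 0.1946]
tool_rot: [2.726, 1.561, -0.002]
force: [-0.5, -0.1, 0.5]
gripper_width: 0.0004
finger_force: 0.0
```

```bash
python3 - <<'E'
from go import *
s=observe();print(s["force"],totray(s["tool_pos"]))
from fit import proj; import cv2
im=viewer.grab_frame("side"); o=cv2.imread("pics/side0.png")[:,:,::-1]
# predicted free-edge pixels for several angles: sample grey panel colour right part
for th in (2.1,1.7,1.4,1.0,.5,0):
    a=[proj("side",lidpt(r,-.06,0,th)).round().astype(int) for r in (.02,.045,.068)]
    print(th,[(tuple(u.tolist()),im[u[1],u[0]].tolist(),o[u[1],u[0]].tolist()) for u in a])
E
```

```text
[-0.46613022 -0.08896139  0.49155905] [-0.05142118 -0.00110623  0.17169284]
2.1 [((297, 180), [128, 128, 127], [111, 116, 117]), ((298, 170), [135, 133, 129], [104, 107, 109]), ((300, 161), [138, 135, 130], [61, 64, 65])]
1.7 [((296, 179), [136, 135, 134], [113, 117, 119]), ((297, 169), [137, 135, 131], [104, 107, 108]), ((298, 159), [123, 121, 116], [75, 79, 80])]
1.4 [((296, 180), [130, 130, 130], [112, 117, 119]), ((296, 170), [125, 125, 123], [103, 107, 109]), ((296, 161), [124, 121, 117], [61, 64, 65])]
1.0 [((295, 182), [135, 135, 134], [112, 117, 118]), ((294, 174), [135, 133, 132], [104, 107, 109]), ((293, 167), [137, 134, 130], [61, 64, 65])]
0.5 [((294, 185), [189, 188, 181], [172, 170, 165]), ((292, 182), [131, 132, 131], [113, 118, 118]), ((291, 180), [121, 120, 119], [114, 118, 119])]
0 [((294, 190), [94, 97, 99], [129, 128, 123]), ((292, 192), [110, 112, 115], [129, 127, 122]), ((289, 194), [120, 123, 126], [127, 126, 122])]
```

The pixels suggest the lid fell shut: the box background shows where the open panel was, and grey plastic where the shut panel should be. I'll retreat upward, then verify numerically.

play_rows([
  {"travel": [0, 0, 3], "rot": [0, 0, 0]},
  {"travel": [0, 0, 7], "rot": [0, 0, 0]},
  {"travel": [0, 0, 11], "rot": [0, 0, 0]},
  {"travel": [1, -4, 13], "rot": [0, 0, 0]},
  {"travel": [2, -8.5, 13], "rot": [0, 0, 0]},
  {"travel": [3, -13, 13], "rot": [0, 0, 0]},
  {"travel": [4, -17.5, 13], "rot": [0, 0, 0]},
  {"travel": [4, -20, 13], "rot": [0, 0, 0]},
])

```text
t: 28.55
tool_pos: [0.5099, 0.157, 0.3249]
tool_rot: [2.728, 1.553, -0.001]
force: [0.2, -1.0, 0.1]
gripper_width: 0.0007
finger_force: 0.0
```

play_rows([
  {"travel": [0, -3, 0], "rot": [0, 0, 0]},
  {"travel": [0, -6, 0], "rot": [0, 0, 0]},
  {"travel": [0, -6, 0], "rot": [0, 0, 0]},
])

```text
t: 28.85
tool_pos: [0.5088, 0.0967, 0.3248]
tool_rot: [2.73, 1.55, -0.003]
force: [-0.3, 0.9, -0.7]
gripper_width: 0.0001
finger_force: 0.0
```

```bash
python3 - <<'E'
from go import *
import fit,cv2
from fit import proj
s=observe();print(s["tool_pos"],s["force"])
W=viewer.calibration("wrist"); fit.C["w"]=W; im=viewer.grab_frame("wrist"); sd=viewer.grab_frame("side")
g={"w":cv2.cvtColor(im,6+1).astype(int),"side":cv2.cvtColor(sd,7).astype(int)}
for n in("w","side"):
  print(n,"shut lid top corners",[proj(n,lidpt(.0725,y,i,0)).round(1).tolist() for y in(.083,-.083) for i in(0,.038)],"tab",proj(n,lidpt(.088,0,0,0)).round(1))
# edge of lid along tray-x line at y=+-0.06: sample intensity vs r, for side view
  for y in (.06,-.06,0):
    print(y,[int(g[n][tuple(proj(n,lidpt(r,y,0,0)).round().astype(int)[::-1])]) for r in np.arange(.05,.1,.003)])
# vertical scan in side view through front skirt at y=-.05: predicted rows of top edge, skirt bottom, for th 0 and .1, .2
for th in (0,.05,.1,.2): print(th,[proj("side",lidpt(.0725,y,i,th)).round(1).tolist() for y in (.05,-.05) for i in (0,.038)])
for y in (.05,-.05):
  u,v=proj("side",lidpt(.0725,y,0,0)).round().astype(int); print(u,v,sd[v-8:v+32:1,u].mean(1).round().astype(int).tolist())
E
```

```text
[0.50884415 0.09666991 0.32483916] [-0.28351188  0.94897826 -0.70342829]
w shut lid top corners [[-8.5, 46.9], [24.3, 63.3], [181.7, 45.4], [193.1, 61.9]] tab [87.2 64.2]
0.06 [130, 131, 132, 132, 132, 133, 133, 113, 92, 93, 93, 121, 144, 153, 152, 147, 152]
-0.06 [101, 101, 102, 102, 102, 103, 103, 80, 78, 79, 80, 78, 153, 173, 172, 174, 175]
0 [135, 136, 137, 136, 128, 103, 100, 103, 104, 104, 104, 105, 106, 94, 146, 146, 146]
side shut lid top corners [[229.1, 189.6], [229.1, 205.3], [298.8, 195.8], [298.2, 211.9]] tab [261.5 194.3]
0.06 [113, 114, 114, 108, 108, 110, 84, 84, 88, 88, 87, 87, 87, 91, 91, 89, 89]
-0.06 [72, 72, 72, 80, 80, 80, 80, 68, 68, 68, 69, 69, 69, 69, 69, 69, 70]
0 [114, 74, 73, 73, 73, 73, 73, 73, 83, 83, 82, 69, 69, 68, 66, 66, 69]
0 [[242.6, 190.8], [242.5, 206.6], [284.6, 194.5], [284.1, 210.6]]
0.05 [[242.6, 189.3], [242.3, 205.3], [284.7, 193.0], [284.0, 209.3]]
0.1 [[242.7, 187.7], [242.0, 203.9], [284.7, 191.4], [283.9, 207.9]]
0.2 [[242.8, 184.6], [241.7, 201.0], [284.9, 188.2], [283.7, 204.9]]
243 191 [114, 114, 114, 115, 115, 114, 114, 112, 86, 90, 90, 90, 90, 89, 90, 89, 89, 89, 89, 89, 90, 89, 94, 104, 103, 104, 105, 110, 190, 142, 141, 140, 157, 134, 136, 134, 136, 135, 161, 74]
285 195 [119, 115, 74, 71, 74, 73, 70, 71, 68, 69, 69, 69, 70, 70, 70, 68, 70, 70, 70, 69, 68, 69, 76, 102, 101, 100, 109, 112, 110, 142, 140, 141, 148, 131, 132, 130, 132, 132, 134, 78]
```

The lid's top edge is at row 190.5 in the side view, against 190.8 predicted for fully shut. Its free edge is at about 71.5 mm in the wrist view, against 72.5 mm. Both fit a shut lid, and the arm is clear, so I'm handing in.

```bash
python3 -c "
from rig import workorder; print(workorder.job_done())"
```

```text
the job is handed in; nothing more can be done
None
```

I handed the job in: both cartons are pushed home against the back stop, one in each lane, and the lid measures as shut in two camera views; the hand-in gave no pass or fail result.

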